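Hang a card saddle on the shop rail, find its notch and lock it

TASK

Hang the card saddle astride the plain stretch of the wooden rail and let go of it, then move it along the rail until it drops fully into the red notch. Then swing the yellow-knobbed keeper all the way down over it so that it cannot be lifted off, and leave the other goods standing where they are.

Things in the scene. Friction and masses are not known exactly. Their poses are not given: they have to be found in the camera images.
- saddle: Loose black steel card holder, an upside-down U standing on its legs, wooden grip batten on top, white cards on both faces. Origin: centre of underside, z up. 80 mm long in y (along the rail); both ways alike. Legs: 36 mm clear between in x, 46 outside, mouth flared to 44 clear, 56 outside. Crown underside 75 mm up, top 85. Batten 14 mm wide in x, 80 long, 85 to 117 mm up.
- stand: Fixed black steel stand: two 24 mm square posts at y -150 and +30 mm on a base plate 130 x 300 x 12 mm. Carries the rail. Origin: on the table under the rail's centre line; y runs along the rail.
- rail_top (a point): Point on the stand's frame (axes as the stand's) at the rail's flat top, 170 mm up, 170 mm to -y of the stand's origin: here the saddle can always be hung. Rail: light wood, 30 mm wide, 40 deep. Its red notch (88 mm long, 12 deep, full width) has its centre 115 to 225 mm to +y of this point, not reported: find it by touch or sight. Saddle origin is 95 mm above the table when hung, 83 in the notch.
- keeper (a joint): Locking arm on the rail, rad: 0 shut (level, pointing to -y), about 1.2 open (raised); stays where left, under 2 N to move. Pivot axis along stand x, 56 mm to +y of the notch centre, 176 mm up; arm in the plane 22 mm to -x of the rail's centre line, 10 mm thick, yellow 20 mm knob 118 mm from the pivot. Shuts only with the saddle in the notch, 3 mm above its crown, beside the batten.
- iron_pot: Bystander: black lidded iron pot, 110 mm across, 75 mm tall; origin centre of underside.
- steel_cup: Bystander: open steel cup, 84 mm across, 85 mm tall; origin centre of underside.
- tea_bowl: Bystander: blue bowl, 110 mm across, 60 mm tall; origin centre of underside.
- sake_jug: Bystander: grey jug, 100 mm across, 170 mm tall; origin centre of underside.
- wood_lid: Bystander: round wooden pot lid, 150 mm across, 36 mm tall with its batten; origin centre of underside.
- cedar_case: Bystander: wooden case 120 x 100 x 60 mm; origin centre of underside.
Things that resemble listed ones, but are neither listed nor needed, are in the scene too. What is shaped like the saddle but purple is not meant.

How it is judged:
On the way, in this order (a step that is already met when the one before it is completed fails the run):
1. the saddle hangs astride the plain stretch of the rail, at rest and let go (x of saddle in the frame of stand between -0.007 and 0.007 m and y of saddle in the frame of stand between -0.32 and 0.11 m and angle between saddle's own z axis and vertical below 0.07 rad and angle between the y axis of saddle and the y axis of stand, either way round below 0.2 rad and z of saddle in the frame of stand between 0.091 and 0.099 m and linear speed of saddle below 0.02 m/s and contact force between the fingers and saddle below 0.1 N and value of joint keeper above 0.8 rad), for 0.2 s.
2. the saddle has dropped fully into the notch, the keeper still up (x of saddle in the frame of stand between -0.007 and 0.007 m and y of saddle in the frame of stand between -0.32 and 0.11 m and angle between saddle's own z axis and vertical below 0.07 rad and angle between the y axis of saddle and the y axis of stand, either way round below 0.2 rad and z of saddle in the frame of stand between 0.078 and 0.0875 m and value of joint keeper above 0.6 rad), for 0.1 s.
At the end, for the whole second after the job is handed in: The saddle sits astride the rail at rest in the notch (origin 78 to 87.5 mm above the table, within 7 mm of the rail's centre line, within 0.07 rad of upright and 0.2 rad of the rail's direction), and the keeper is shut to below 0.1 rad (x of saddle in the frame of stand between -0.007 and 0.007 m and y of saddle in the frame of stand between -0.32 and 0.11 m and angle between saddle's own z axis and vertical below 0.07 rad and angle between the y axis of saddle and the y axis of stand, either way round below 0.2 rad and z of saddle in the frame of stand between 0.078 and 0.0875 m and linear speed of saddle below 0.02 m/s and value of joint keeper below 0.1 rad); the robot touches nothing.
It fails at once if another item on the table is moved more than 30 mm or tipped (distance of any of iron_pot, steel_cup, tea_bowl, sake_jug, wood_lid, cedar_case from where it was at the start of the episode above 0.03 m or angle between any of iron_pot, steel_cup, tea_bowl, sake_jug, wood_lid, cedar_case's own z axis and vertical above 0.4 rad).
It also fails if it takes over 72 s, if anything falls off the work surface, if the arm or the gripper's body presses on something with over 40 N, if the wrist force passes 120 N, or if a joint passes its speed limit or range.

ROBOT

A 7-joint arm with a two-finger parallel gripper is mounted at the origin on the work surface. World frame = base frame: x ahead of the robot, y to its left, z up, the work surface at z = 0. Lengths are in m, angles in rad, forces in N, time in s.
With the tool pointing down it reaches from about 0.425 to 0.975 m from the base axis. Payload 16.7 kg.
Tool frame: the origin (TCP) lies at the centre of the arm's flange, where the gripper is bolted on; the fingertips stand 173 mm ahead of it and the grasp point (between the pads) lies 155 mm ahead of it; z points along the fingers, y is the line along which they close (so a half turn about z gives the same grasp; the last joint's range is limited). The gripper opens to 85 mm and grips with 20 to 120 N. Pads are 22 mm wide; open, the fingers measure 114 mm over their backs; the gripper's body (76 mm by 85 mm) begins 54 mm behind the grasp point. The pads swing forward as they close: fully open they stand 13 mm farther back than shut.
Start: joints at [1.052, 0.426, 0.074, 1.606, -0.034, 1.111, -0.067], TCP at [0.244, -0.629, 0.405] pointing down, gripper open.
Joint ranges: [-2.85, 2.85], [-0.5, 2.14], [-1.23, 1.37], [0.21, 2.46], [-1.02, 4.16], [0.16, 2.05], [-2.73, 2.73]. Speed limits (rad/s): [1.89, 1.89, 2.39, 2.39, 3.01, 3.01, 3.01].

INTERFACE

Orientations are given as a rotation vector (axis times angle).
In Python, from plant import * gives the robot as it stands. The module is installed in compiled form; this text tells all that it offers.
- The arm moves only by the tool step_arm, never from a script. Its argument "plan" is a list of rows, each an object with "delta_pos": the shift along the tool's x, y, z in mm, a list of three; "turn": the turn about the tool's z in rad; "fingers": the finger opening in mm, from 0 to 85.4. A call has 1 to 20 rows; each row shifts and turns the commanded pose from where the row before left it, along the tool's axes as they then stand; what a row does not reach is not made up. A row lasts 1/10 s, in which the tool goes at most 50 mm and 8.59 degrees, less where a joint would pass 70% of its speed; a pose out of reach is approached as far as the arm can. A call is refused whole if a number of a shift passes 50 or a number of a turn 0.15, either way. A call with a gripper value outside its range is refused whole. The fingers move at their own pace and stop on an object; "newtons" is the grip in N (left out, the last holds). Time passes only in rows, so rows that do not move let the fingers close. It gives the time, the measured TCP pose, the force, the opening and the grip force at its end, in the units of the state.
- read_state(): the state, without advancing time (a new reading comes with each control period).
- capture(name): name is "scene" or "top" or "wrist"; returns (picture, depth): 400x640x3 uint8, blue, green, red; 400x640 float32, m along the optical axis (not along the pixel's ray), 0 where there is no reading.
- get_calibration(name): a dict with "mtx" (3x3 intrinsics, pixels), "eye" and "rotation" of the camera in the world. Camera axes: x right, y up, looking along -z (the intrinsics and any distortion apply to the point x, -y, -z); pixel columns grow to the right and rows downward; lengths in m; the calibration is good to about 2 mm. A picture is of the moment at which its call begins: read the wrist's pose just before it. get_calibration takes no time and is no camera call; for the wrist camera it gives the pose at the moment of the call.
- job_done(): hands the job in; it is judged then, once.
The state is a dict: "t": time; "qpos": joint angles; "qvel": joint speeds; "tau": joint torques, N m; "ee_pos": TCP position; "eef_rot": TCP orientation; "wrist_force": force on the tool from outside, world axes, zero at the start; "wrist_torque": the same for the moment, N m; "width": opening from 0.0 (shut) to 1.0 (fully open); "grip_force": force on a finger pad.
Only numpy, scipy, OpenCV 4.12 (cv2) and the standard library are available. Lean on these libraries where they do the work, as an engineer would, in place of code of your own. Each camera call takes 0.05 s, during which the arm holds its last target. There are 200 camera calls.

## Working session

There is one attempt and no reset: what is moved stays moved. The work goes in short steps, Python scripts to look and compute and a tool call to move; the robot and the scene stay as the last step left them, time stands still between calls to the robot, and variables do not carry over. Pictures are saved under pics/ and viewed, at most 10 in all, crops included, and the job is handed in when it is done.

Besides the shell and the picture viewer there is one more tool, called after "Request:" as name([rows], argument=value, ...), one row to a line, values as JSON. step_arm: Moves the arm, as the interface text tells. Its arguments: {"type":"object","properties":{"plan":{"type":"array"},"newtons":{"type":"number"}},"required":["plan"]}

```bash
mkdir -p pics; cat > h.py <<'E'
from plant import *
import numpy as np, cv2
def cloud(name):
    c=get_calibration(name); im,d=capture(name)
    v,u=np.mgrid[0:400,0:640]; K=np.array(c["mtx"])
    x=(u-K[0,2])/K[0,0]*d; y=(v-K[1,2])/K[1,1]*d
    P=np.stack([x,-y,-d],-1)@np.array(c["rotation"]).T+np.array(c["eye"])
    P[d==0]=np.nan
    return im,P
E
python3 - <<'E'
from h import *
for n in("scene","top"):
    im,P=cloud(n); c=get_calibration(n); print(n,{k:(np.round(v,3).tolist() if not isinstance(v,str) else v) for k,v in c.items()})
    cv2.imwrite(f"pics/{n}.png",im); np.savez(f"{n}.npz",im=im,P=P)
print(read_state())
E
```

```text
Traceback (most recent call last):
  File "h.py", line 7, in cloud
    P=np.stack([x,-y,-d],-1)@np.array(c["rotation"]).T+np.array(c["eye"])
      ~~~~~~~~~~~~~~~~~~~~~~~~~~~~~~~~~~~~~~~~~~~~~~~~^~~~~~~~~~~~~~~~~~~
ValueError: operands could not be broadcast together with shapes (400,640) (3,)
```

```bash
sed -i 's/np.array(c\["rotation"\]).T/cv2.Rodrigues(np.array(c["rotation"],float))[0].T/' h.py
python3 - <<'E'
from h import *
for n in("scene","top"):
    im,P=cloud(n); c=get_calibration(n); print(n,{k:(np.round(v,3).tolist() if not isinstance(v,str) else v) for k,v in c.items()})
    cv2.imwrite(f"pics/{n}.png",im); np.savez(f"{n}.npz",im=im,P=P)
    print(P[200,320],P[350,320],P[200,100])
print(read_state())
E
```

```text
scene {'mtx': [[504.32, 0.0, 327.025], [0.0, 504.32, 198.284], [0.0, 0.0, 1.0]], 'eye': [1.195, 0.628, 1.678], 'rotation': [0.282, 0.668, 2.323]}
[ 4.78907224e-01 -1.52114695e-01  1.40841972e-04] [0.89339872 0.30491294 0.1066841 ] [ 1.09881519 -1.03411192 -0.38144461]
top {'mtx': [[424.675, 0.0, 319.938], [0.0, 424.675, 199.129], [0.0, 0.0, 1.0]], 'eye': [0.44, -0.048, 1.657], 'rotation': [0.035, -0.063, -1.589]}
[ 0.53919762 -0.07838375  0.00336811] [ 0.08199514 -0.06280431  0.4092874 ] [0.54161012 0.68075959 0.18819119]
{'t': 0.15, 'qpos': array([ 1.05151923,  0.42656834,  0.07388525,  1.60644889, -0.03412863,
        1.11077525, -0.06711387]), 'qvel': array([ 0.00033858, -0.00154587, -0.00114795, -0.00151435,  0.00078257,
       -0.00011168, -0.00080821]), 'tau': array([ 2.13814666e-03, -9.50312519e+01,  3.76242355e+00, -4.63758981e+01,
        1.93252653e-02,  7.79438851e-03,  4.06133734e-05]), 'ee_pos': array([ 0.24387802, -0.62925334,  0.40419049]), 'eef_rot': array([-3.08717494e+00, -5.77241983e-01,  3.39961001e-04]), 'wrist_force': array([-0.28305727, -0.13379384, -0.44824248]), 'wrist_torque': array([ 0.03170576, -0.01546895,  0.04245101]), 'grip_force': 0.0, 'width': 1.0020620838468064}
```

View pics/scene.png

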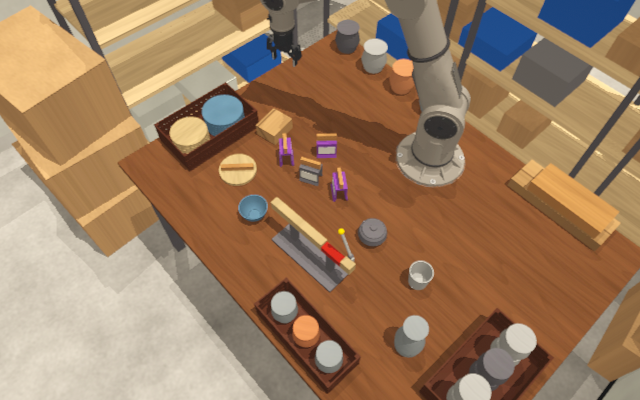

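View pics/top.png

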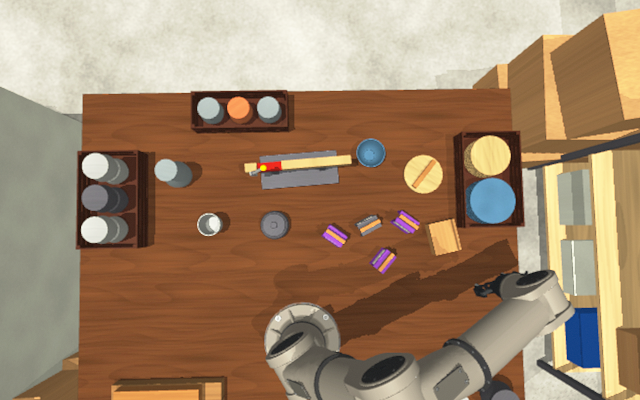

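Saddle candidates: scene (286,150), (326,145), (340,184) and top (405,222), (383,261), (336,236) are purple; only scene (311,170) / top (369,225) is black steel with a batten, so that one fits. Confirming with a crop, measuring batten, rail and notch.

```bash
python3 - <<'E'
from h import *
Z={n:np.load(n+".npz") for n in("scene","top")}
a=cv2.resize(Z["top"]["im"][195:280,310:440],None,fx=5,fy=5,interpolation=2)
b=cv2.resize(Z["scene"]["im"][130:205,265:395],None,fx=5,fy=5,interpolation=2)[:, :]
cv2.imwrite("pics/crop1.png",cv2.resize(np.vstack([a,b]),None,fx=.74,fy=.74))
a=cv2.resize(Z["top"]["im"][140:195,235:395],None,fx=5,fy=5,interpolation=2)
cv2.imwrite("pics/crop2.png",np.vstack([a,cv2.resize(Z["scene"]["im"][190:290,260:400],(440,314),interpolation=2).repeat(1,0)[:, :] if 0 else np.zeros((1,800,3),np.uint8)]))
def rect(name,sel,mask,zr,lab):
    P=Z[name]["P"];im=Z[name]["im"]; hsv=cv2.cvtColor(im,cv2.COLOR_BGR2HSV)
    m=np.zeros((400,640),bool); r0,r1,c0,c1=sel; m[r0:r1,c0:c1]=1
    m&=mask(hsv)&(P[...,2]>zr[0])&(P[...,2]<zr[1])
    Q=P[m]; 
    if len(Q)<5: print(lab,name,len(Q));return
    (c,wh,an)=cv2.minAreaRect(Q[:,:2].astype(np.float32)); print(lab,name,len(Q),"rect",np.round(c,4),np.round(wh,4),round(an,1),"mean",np.round(Q.mean(0),4),"medz",np.round(np.median(Q[:,2]),4))
anyc=lambda h:h[...,0]>=0
wood=lambda h:(h[...,0]>8)&(h[...,0]<32)&(h[...,1]>60)&(h[...,2]>100)
red=lambda h:((h[...,0]<6)|(h[...,0]>174))&(h[...,1]>150)
yel=lambda h:(h[...,0]>24)&(h[...,0]<34)&(h[...,1]>180)
for n,s in(("top",(205,245,350,390)),("scene",(150,190,292,326))):
    rect(n,s,wood,(.09,.14),"batten"); rect(n,s,anyc,(.03,.14),"saddle")
for n,s in(("top",(140,195,235,395)),("scene",(190,290,260,375))):
    rect(n,s,wood,(.155,.185),"rail"); rect(n,s,red,(.14,.185),"red"); rect(n,s,yel,(.18,.33),"knob"); rect(n,s,anyc,(.006,.03),"base")
P=Z["top"]["P"]
for l,(v,u) in dict(bowl=(152,370),lid=(173,423),pot=(225,274),case=(237,443),p1=(236,336),p2=(222,405),p3=(261,383)).items(): print(l,np.round(P[v,u],3))
E
```

```text
batten top 94 rect [ 0.4361 -0.2541] [0.014  0.0796] 27.4 mean [ 0.4362 -0.2531  0.1145] medz 0.1153
saddle top 295 rect [ 0.4368 -0.2538] [0.0471 0.0797] 27.8 mean [ 0.4374 -0.2523  0.0923] medz 0.0866
batten scene 129 rect [ 0.4337 -0.2546] [0.0252 0.0817] 26.7 mean [ 0.4371 -0.2526  0.1089] medz 0.1104
saddle scene 429 rect [ 0.4199 -0.2949] [0.1533 0.1286] 41.0 mean [ 0.4378 -0.2525  0.0777] medz 0.0806
rail top 738 rect [0.6595 0.0026] [0.042  0.3765] 5.7 mean [ 0.6607 -0.0267  0.1697] medz 0.17
red top 158 rect [0.6525 0.1031] [0.0301 0.0854] 3.6 mean [0.6533 0.0959 0.1579] medz 0.158
knob top 23 rect [0.6302 0.11  ] [0.0137 0.0144] 30.2 mean [0.6298 0.1098 0.2915] medz 0.2915
base top 2334 rect [ 0.6691 -0.0601] [0.6221 0.2134] 89.0 mean [ 0.662  -0.0396  0.0124] medz 0.0116
rail scene 781 rect [6.519e-01 6.000e-04] [0.0466 0.3771] 4.1 mean [ 0.6608 -0.0176  0.1676] medz 0.168
red scene 227 rect [0.6518 0.1001] [0.0312 0.0827] 4.1 mean [0.6541 0.1006 0.1555] medz 0.1567
knob scene 22 rect [0.6307 0.1111] [0.0139 0.0132] 33.0 mean [0.631  0.1115 0.2892] medz 0.29
base scene 1977 rect [ 0.5947 -0.0299] [0.4235 0.4509] 49.9 mean [ 0.6578 -0.0067  0.0116] medz 0.0108
bowl [ 0.724 -0.278  0.01 ]
lid [ 0.634 -0.476  0.04 ]
pot [0.445 0.096 0.071]
case [ 0.388 -0.536  0.065]
p1 [ 0.401 -0.132  0.118]
p2 [ 0.447 -0.385  0.111]
p3 [ 0.306 -0.303  0.097]
```

View pics/crop1.png

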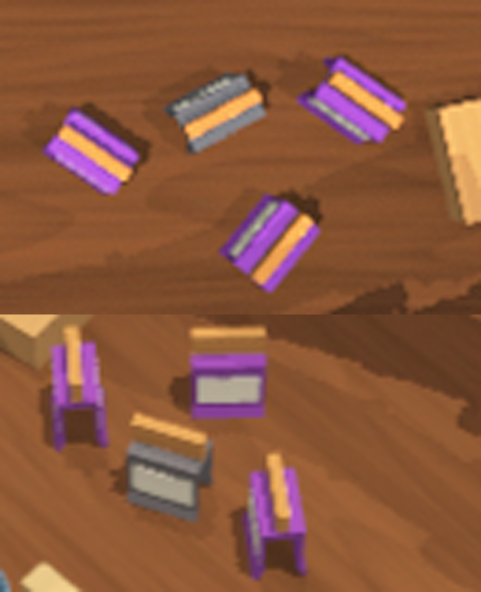

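View pics/crop2.png

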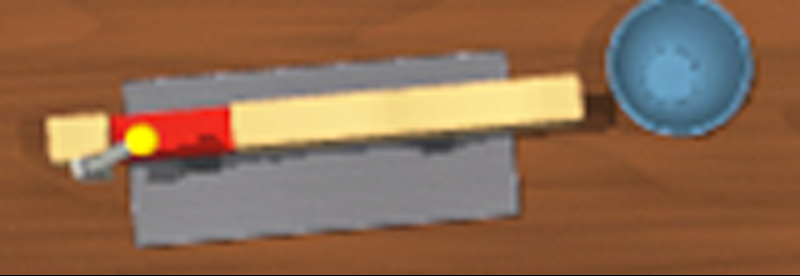

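Crop 1 confirms it: the one black/grey steel holder with white card is at (218,113) top half / (165,470) bottom half, the rest are purple. Crop 2 shows the rail, red notch (115–232), yellow knob (141,140) raised.

```bash
cat >> h.py <<'E'
def railfit(im,P,lab=""):
    hsv=cv2.cvtColor(im,cv2.COLOR_BGR2HSV); h,s,v=[hsv[...,i] for i in range(3)]
    box=(P[...,0]>.58)&(P[...,0]<.74)&(P[...,1]>-.25)&(P[...,1]<.25)
    m=box&(P[...,2]>.164)&(P[...,2]<.176)&(h>8)&(h<32)&(s>40)&(v>100)
    Q=P[m]; ys=np.arange(-.17,.05,.01); c=[]
    for y in ys:
        x=Q[abs(Q[:,1]-y)<.006][:,0]
        c.append((x.min()+x.max())/2 if len(x)>3 else np.nan)
    c=np.array(c); k=~np.isnan(c); p=np.polyfit(ys[k],c[k],1); r=c[k]-np.polyval(p,ys[k])
    k2=abs(r)<.003; p=np.polyfit(ys[k][k2],c[k][k2],1)
    red=box&((h<6)|(h>174))&(s>150)&(P[...,2]>.15)&(P[...,2]<.166); R=P[red]
    print(lab,"x(y)=%.4f + %.4f y"%(p[1],p[0]),"yawdeg",-np.degrees(np.arctan(p[0])),"rms",r.std(),"rail y",Q[:,1].min(),Q[:,1].max(),"red y",R[:,1].min(),R[:,1].max(),"red x",R[:,0].mean(), "z",np.median(Q[:,2]))
def goto(pos,yawy=None):
    """tool-axis shift (mm) from measured TCP to world pos; tool y heading"""
    s=read_state(); R=cv2.Rodrigues(np.array(s["eef_rot"]))[0]
    print("pos",np.round(s["ee_pos"],4),"yhead",round(np.degrees(np.arctan2(R[1,1],R[0,1])),2),"zax",np.round(R[:,2],4),"shift",np.round(1000*R.T@(np.array(pos)-s["ee_pos"]),1),"f",np.round(s["wrist_force"],1),"w",round(s["width"],3),"t",round(s["t"],2))
    if yawy is not None: print("turn",np.radians(np.degrees(np.arctan2(R[1,1],R[0,1]))-yawy))
E
python3 - <<'E'
from h import *
for n in("scene","top"):
    z=np.load(n+".npz"); railfit(z["im"],z["P"],n)
E
```

```text
scene x(y)=0.6586 + -0.0672 y yawdeg 3.8423204905238233 rms 0.0006137870202001775 rail y -0.18674674052375673 0.18924638583337022 red y 0.05908943440473191 0.14150764720281095 red x 0.6527565083974922 z 0.16873752355598448
top x(y)=0.6594 + -0.0664 y yawdeg 3.798744103899943 rms 0.0008367024228496489 rail y -0.18430760253290715 0.18971605914694012 red y 0.06344314813826435 0.1460154939895057 red x 0.6536693742674988 z 0.17020400245927847
```

Request:
step_arm([
  {"delta_pos":[0,0,0],"turn":-0.14,"fingers":60},
  {"delta_pos":[0,0,0],"turn":-0.14,"fingers":60},
  {"delta_pos":[0,0,0],"turn":-0.14,"fingers":60},
  {"delta_pos":[0,0,0],"turn":-0.14,"fingers":60},
  {"delta_pos":[0,0,0],"turn":-0.14,"fingers":60},
  {"delta_pos":[0,0,0],"turn":-0.14,"fingers":60},
  {"delta_pos":[0,0,0],"turn":-0.14,"fingers":60},
  {"delta_pos":[0,0,0],"turn":-0.14,"fingers":60},
  {"delta_pos":[0,0,0],"turn":-0.14,"fingers":60},
  {"delta_pos":[0,0,0],"turn":-0.14,"fingers":60},
  {"delta_pos":[0,0,0],"turn":-0.14,"fingers":60},
  {"delta_pos":[0,0,0],"turn":-0.14,"fingers":60},
  {"delta_pos":[0,0,0],"turn":0,"fingers":60},
])

```text
t: 1.45
ee_pos: [0.2437, -0.6294, 0.4044]
eef_rot: [-1.628, -2.687, -0.001]
wrist_force: [-0.7, 0.3, -0.6]
width: 0.704
grip_force: 0.0
```

```bash
python3 -c "
from h import *
goto([.4363,-.254,.37],27.4); print(read_state()['qpos'])"
```

```text
pos [ 0.2437 -0.6294  0.4044] yhead 27.58 zax [-0.e+00  6.e-04 -1.e+00] shift [243.5 344.5  34.6] f [-0.7  0.3 -0.6] w 0.704 t 1.45
turn 0.0031600292127647346
[ 1.29741433  0.43977085 -0.26183485  1.58937678  0.12190077  1.1290719
  1.48851571]
```

Request:
step_arm([
  {"delta_pos":[17.4,24.6,2],"turn":0,"fingers":60},
  {"delta_pos":[17.4,24.6,2],"turn":0,"fingers":60},
  {"delta_pos":[17.4,24.6,2],"turn":0,"fingers":60},
  {"delta_pos":[17.4,24.6,2],"turn":0,"fingers":60},
  {"delta_pos":[17.4,24.6,2],"turn":0,"fingers":60},
  {"delta_pos":[17.4,24.6,2],"turn":0,"fingers":60},
  {"delta_pos":[17.4,24.6,2],"turn":0,"fingers":60},
  {"delta_pos":[17.4,24.6,2],"turn":0,"fingers":60},
  {"delta_pos":[17.4,24.6,2],"turn":0,"fingers":60},
  {"delta_pos":[17.4,24.6,2],"turn":0,"fingers":60},
  {"delta_pos":[17.4,24.6,2],"turn":0,"fingers":60},
  {"delta_pos":[17.4,24.6,2],"turn":0,"fingers":60},
  {"delta_pos":[17.4,24.6,2],"turn":0,"fingers":60},
  {"delta_pos":[17.4,24.6,2],"turn":0,"fingers":60},
  {"delta_pos":[0,0,0],"turn":0,"fingers":60},
  {"delta_pos":[0,0,0],"turn":0,"fingers":60},
])

```text
t: 3.05
ee_pos: [0.4374, -0.2542, 0.3767]
eef_rot: [-1.634, -2.683, 0.0]
wrist_force: [0.2, -0.5, 0.1]
width: 0.706
grip_force: 0.0
```

```bash
python3 - <<'E'
from h import *
goto([.4363,-.254,.262],27.4)
im,P=cloud("wrist"); cv2.imwrite("pics/w1.png",im); 
hsv=cv2.cvtColor(im,cv2.COLOR_BGR2HSV)
m=(P[...,2]>.11)&(P[...,2]<.125)&(hsv[...,0]>8)&(hsv[...,0]<32)&(np.hypot(P[...,0]-.436,P[...,1]+.254)<.06)
Q=P[m]; print(len(Q), cv2.minAreaRect(Q[:,:2].astype(np.float32)) if len(Q)>5 else 0)
E
```

```text
pos [ 0.4374 -0.2542  0.3767] yhead 27.32 zax [-1.e-04  1.e-04 -1.e+00] shift [  0.6  -0.9 114.7] f [ 0.2 -0.5  0.1] w 0.706 t 3.05
turn -0.001357736592850856
1504 ((0.4345904290676117, -0.25640949606895447), (0.01367915514856577, 0.07947327941656113), 27.537525177001953)
```

View pics/w1.png

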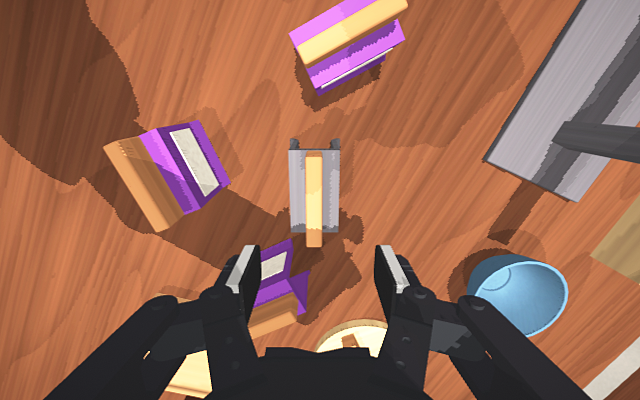

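Wrist view: saddle batten (314,200) lies between the pads (245–385), purple ones clear. Descend and grip.

Request:
step_arm([
  {"delta_pos":[0,-2,15],"turn":0,"fingers":60},
  {"delta_pos":[0,0,20],"turn":0,"fingers":60},
  {"delta_pos":[0,0,20],"turn":0,"fingers":60},
  {"delta_pos":[0,0,20],"turn":0,"fingers":60},
  {"delta_pos":[0,0,15],"turn":0,"fingers":60},
  {"delta_pos":[0,0,10],"turn":0,"fingers":60},
  {"delta_pos":[0,0,8],"turn":0,"fingers":60},
  {"delta_pos":[0,0,5],"turn":0,"fingers":60},
  {"delta_pos":[0,0,0],"turn":0,"fingers":30},
  {"delta_pos":[0,0,0],"turn":0,"fingers":5},
  {"delta_pos":[0,0,0],"turn":0,"fingers":5},
  {"delta_pos":[0,0,0],"turn":0,"fingers":5},
  {"delta_pos":[0,0,0],"turn":0,"fingers":5},
  {"delta_pos":[0,0,0],"turn":0,"fingers":5},
  {"delta_pos":[0,0,0],"turn":0,"fingers":5},
], newtons=60)

```text
t: 4.6
ee_pos: [0.4358, -0.2554, 0.2642]
eef_rot: [1.631, 2.684, 0.0]
wrist_force: [-0.2, 0.3, 7.3]
width: 0.152
grip_force: 61.7
```

Request:
step_arm([
  {"delta_pos":[0,0,-8],"turn":0,"fingers":5},
  {"delta_pos":[0,0,-20],"turn":0,"fingers":5},
  {"delta_pos":[0,0,-25],"turn":0,"fingers":5},
  {"delta_pos":[0,0,-25],"turn":0,"fingers":5},
  {"delta_pos":[0,0,-25],"turn":0,"fingers":5},
  {"delta_pos":[0,0,-25],"turn":0,"fingers":5},
  {"delta_pos":[0,0,-25],"turn":0,"fingers":5},
  {"delta_pos":[0,0,-25],"turn":0,"fingers":5},
  {"delta_pos":[0,0,-20],"turn":0,"fingers":5},
  {"delta_pos":[0,0,-2],"turn":0.1,"fingers":5},
  {"delta_pos":[0,0,0],"turn":0.1,"fingers":5},
  {"delta_pos":[0,0,0],"turn":0.1,"fingers":5},
  {"delta_pos":[0,0,0],"turn":0.11,"fingers":5},
  {"delta_pos":[0,0,0],"turn":0,"fingers":5},
  {"delta_pos":[0,0,0],"turn":0,"fingers":5},
])

```text
t: 6.1
ee_pos: [0.4354, -0.2552, 0.4638]
eef_rot: [-2.139, -2.3, 0.0]
wrist_force: [-0.1, 0.9, -2.3]
width: 0.15
grip_force: 60.3
```

```bash
python3 - <<'E'
from h import *
goto([.6623,-.05,.462],3.8); print(read_state()["wrist_force"])
E
```

```text
pos [ 0.4354 -0.2552  0.4638] yhead 4.15 zax [-2.e-04  2.e-04 -1.e+00] shift [188.2 241.2   1.8] f [-0.1  0.9 -2.3] w 0.15 t 6.1
turn 0.006155891818371107
[-0.05623471  0.92196427 -2.32324884]
```

Request:
step_arm([
  {"delta_pos":[8.2,11.2,0],"turn":0.006,"fingers":5},
  {"delta_pos":[15,20,0],"turn":0,"fingers":5},
  {"delta_pos":[18,23,0],"turn":0,"fingers":5},
  {"delta_pos":[18,23,0],"turn":0,"fingers":5},
  {"delta_pos":[18,23,0],"turn":0,"fingers":5},
  {"delta_pos":[18,23,0],"turn":0,"fingers":5},
  {"delta_pos":[18,23,0],"turn":0,"fingers":5},
  {"delta_pos":[18,23,0],"turn":0,"fingers":5},
  {"delta_pos":[18,23,0],"turn":0,"fingers":5},
  {"delta_pos":[18,23,0],"turn":0,"fingers":5},
  {"delta_pos":[13,15,0],"turn":0,"fingers":5},
  {"delta_pos":[8,11,0],"turn":0,"fingers":5},
  {"delta_pos":[0,0,0],"turn":0,"fingers":5},
  {"delta_pos":[0,0,0],"turn":0,"fingers":5},
  {"delta_pos":[0,0,0],"turn":0,"fingers":5},
])

```text
t: 7.6
ee_pos: [0.6639, -0.0534, 0.4638]
eef_rot: [2.151, 2.289, -0.001]
wrist_force: [0.2, -0.5, -4.6]
width: 0.151
grip_force: 60.3
```

```bash
python3 - <<'E'
from h import *
goto([.6623,-.05,.462],3.8)
im,P=cloud("top"); cv2.imwrite("pics/t2.png",cv2.resize(im[120:220,230:400],None,fx=4,fy=4,interpolation=2))
im,P=cloud("wrist"); cv2.imwrite("pics/w2.png",im); hsv=cv2.cvtColor(im,cv2.COLOR_BGR2HSV)
w=(hsv[...,0]>8)&(hsv[...,0]<32)&(hsv[...,1]>40)&(abs(P[...,0]-.66)<.05)
# cross-section along rail dir
a=np.radians(3.8); o=np.array([.6590,0]); d=P[...,:2]-o
s=d[...,0]*np.cos(a)+d[...,1]*np.sin(a); l=-d[...,0]*np.sin(a)+d[...,1]*np.cos(a)
for lab,z0,z1 in(("rail",.16,.18),("batten",.295,.325)):
    m=w&(P[...,2]>z0)&(P[...,2]<z1)&(abs(l)<.2); print(lab,m.sum())
    for k in np.arange(-.2,.2,.02):
        q=s[m&(abs(l-k)<.01)]
        if len(q)>20: print(round(k,2),np.round(np.percentile(q,[1,99])*1000,1),round(1000*np.percentile(q,[1,99]).mean(),1))
E
```

```text
pos [ 0.6639 -0.0534  0.4638] yhead 3.57 zax [-3.e-04 -6.e-04 -1.e+00] shift [ 3.5 -1.4  1.8] f [ 0.2 -0.5 -4.6] w 0.151 t 7.6
turn -0.00404970400320065
rail 4165
-0.04 [-15.2  14.2] -0.5
-0.02 [-15.3  14. ] -0.7
-0.0 [-15.2  13.8] -0.7
0.02 [-15.4  14.3] -0.5
0.04 [-15.1  14.2] -0.4
0.06 [-15.5  14. ] -0.7
batten 4747
-0.1 [-6.5  7.2] 0.4
-0.08 [-6.3  7. ] 0.4
-0.06 [-6.   6.9] 0.5
-0.04 [-6.4  7.1] 0.4
-0.02 [-6.1  7.4] 0.7
```

View pics/w2.png

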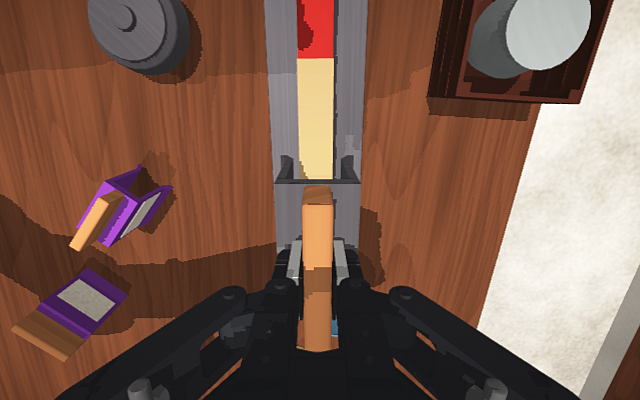

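Wrist view: saddle held square, its flared mouth straddling the rail's line (rail 298–334, batten 303–333); 1 mm correction, then lower.

Request:
step_arm([
  {"delta_pos":[0,-1,8],"turn":0,"fingers":5},
  {"delta_pos":[0,0,10],"turn":0,"fingers":5},
  {"delta_pos":[0,0,10],"turn":0,"fingers":5},
  {"delta_pos":[0,0,10],"turn":0,"fingers":5},
  {"delta_pos":[0,0,10],"turn":0,"fingers":5},
  {"delta_pos":[0,0,10],"turn":0,"fingers":5},
  {"delta_pos":[0,0,10],"turn":0,"fingers":5},
  {"delta_pos":[0,0,10],"turn":0,"fingers":5},
  {"delta_pos":[0,0,10],"turn":0,"fingers":5},
  {"delta_pos":[0,0,7],"turn":0,"fingers":5},
  {"delta_pos":[0,0,4],"turn":0,"fingers":5},
  {"delta_pos":[0,0,2],"turn":0,"fingers":5},
  {"delta_pos":[0,0,0],"turn":0,"fingers":5},
  {"delta_pos":[0,0,0],"turn":0,"fingers":5},
])

```text
t: 9.1
ee_pos: [0.6635, -0.0523, 0.3631]
eef_rot: [2.15, 2.29, 0.001]
wrist_force: [0.4, -0.9, -3.5]
width: 0.153
grip_force: 60.4
```

Request:
step_arm([
  {"delta_pos":[0,0,2],"turn":0,"fingers":5},
  {"delta_pos":[0,0,2],"turn":0,"fingers":5},
  {"delta_pos":[0,0,0],"turn":0,"fingers":5},
  {"delta_pos":[0,0,0],"turn":0,"fingers":5},
])

```text
t: 9.5
ee_pos: [0.6635, -0.0523, 0.3595]
eef_rot: [2.15, 2.29, 0.001]
wrist_force: [-3.0, 0.4, 6.5]
width: 0.151
grip_force: 61.6
```

Seated (6.5 N up). Release, rise, back off along −rail.

Request:
step_arm([
  {"delta_pos":[0,0,0],"turn":0,"fingers":45},
  {"delta_pos":[0,0,0],"turn":0,"fingers":45},
  {"delta_pos":[0,0,0],"turn":0,"fingers":45},
  {"delta_pos":[0,0,0],"turn":0,"fingers":45},
  {"delta_pos":[0,0,-5],"turn":0,"fingers":45},
  {"delta_pos":[0,0,-15],"turn":0,"fingers":45},
  {"delta_pos":[0,0,-20],"turn":0,"fingers":45},
  {"delta_pos":[0,0,-20],"turn":0,"fingers":45},
  {"delta_pos":[-10,0,0],"turn":0,"fingers":45},
  {"delta_pos":[-20,0,0],"turn":0,"fingers":0},
  {"delta_pos":[-20,0,0],"turn":0,"fingers":0},
  {"delta_pos":[-20,0,0],"turn":0,"fingers":0},
  {"delta_pos":[-10,0,0],"turn":0,"fingers":0},
  {"delta_pos":[0,0,0],"turn":0,"fingers":0},
  {"delta_pos":[0,0,0],"turn":0,"fingers":0},
  {"delta_pos":[0,0,0],"turn":0,"fingers":0},
])

```text
t: 11.1
ee_pos: [0.6684, -0.1309, 0.4189]
eef_rot: [-2.149, -2.292, -0.001]
wrist_force: [-0.5, -0.6, -0.6]
width: 0.001
grip_force: 0.0
```

```bash
cat >> h.py <<'E'
def saddle(name,z0,z1):
    """wood-coloured batten on the rail: along-rail span, cross span, top height"""
    im,P=cloud(name); hsv=cv2.cvtColor(im,cv2.COLOR_BGR2HSV)
    a=np.radians(3.8); d=P[...,:2]-np.array([.6590,0])
    s=d[...,0]*np.cos(a)+d[...,1]*np.sin(a); l=-d[...,0]*np.sin(a)+d[...,1]*np.cos(a)
    m=(hsv[...,0]>8)&(hsv[...,0]<24)&(hsv[...,1]>60)&(hsv[...,2]>80)&(abs(s)<.03)&(abs(l)<.2)&(P[...,2]>z0)&(P[...,2]<z1)
    if m.sum()>5: print(name,"batten n",m.sum(),"l",np.round(np.percentile(l[m],[1,99])*1000,1),"s",np.round(np.percentile(s[m],[1,99])*1000,1),"z",np.round(np.percentile(P[m][:,2],[50,95]),4))
    return im,P
E
python3 - <<'E'
from h import *
s=read_state(); a=np.radians(3.8); d=s["ee_pos"][:2]-np.array([.659,0]); print("tcp l,s",np.round(1000*np.array([-d[0]*np.sin(a)+d[1]*np.cos(a),d@[np.cos(a),np.sin(a)]]),1))
goto([.6623,-.05,.462],3.8)
for n in("top","scene"): im,P=saddle(n,.19,.225); cv2.imwrite(f"pics/{n}3.png",im)
E
```

```text
tcp l,s [-131.2    0.7]
pos [ 0.6684 -0.1309  0.4189] yhead 3.69 zax [ 1.e-04  6.e-04 -1.e+00] shift [ 81.1  -0.9 -43.1] f [-0.5 -0.6 -0.6] w 0.001 t 11.1
turn -0.0019189306972035277
top batten n 114 l [-90.9 -12.2] s [-6.   8.6] z [0.2115 0.2159]
scene batten n 137 l [-90.2  86.8] s [-20.8   8.4] z [0.2082 0.2157]
```

Saddle hangs (batten top 0.212 as expected), spanning −91…−12 mm along the rail; notch centre near +103. Now lower behind it and push.

Request:
step_arm([
  {"delta_pos":[0,0,15],"turn":0,"fingers":0},
  {"delta_pos":[0,0,20],"turn":0,"fingers":0},
  {"delta_pos":[0,0,20],"turn":0,"fingers":0},
  {"delta_pos":[0,-0.5,14],"turn":0,"fingers":0},
  {"delta_pos":[0,0,0],"turn":0,"fingers":0},
  {"delta_pos":[10,0,0],"turn":0,"fingers":0},
  {"delta_pos":[8,0,0],"turn":0,"fingers":0},
  {"delta_pos":[4,0,0],"turn":0,"fingers":0},
  {"delta_pos":[4,0,0],"turn":0,"fingers":0},
  {"delta_pos":[4,0,0],"turn":0,"fingers":0},
  {"delta_pos":[4,0,0],"turn":0,"fingers":0},
  {"delta_pos":[6,0,0],"turn":0,"fingers":0},
  {"delta_pos":[6,0,0],"turn":0,"fingers":0},
  {"delta_pos":[6,0,0],"turn":0,"fingers":0},
  {"delta_pos":[6,0,0],"turn":0,"fingers":0},
  {"delta_pos":[6,0,0],"turn":0,"fingers":0},
  {"delta_pos":[6,0,0],"turn":0,"fingers":0},
  {"delta_pos":[6,0,0],"turn":0,"fingers":0},
  {"delta_pos":[6,0,0],"turn":0,"fingers":0},
])

```text
t: 13.1
ee_pos: [0.6627, -0.0499, 0.3498]
eef_rot: [2.15, 2.29, 0.0]
wrist_force: [-0.2, -4.7, 2.9]
width: -0.003
grip_force: 1.9
```

```bash
python3 - <<'E'
from h import *
s=read_state(); a=np.radians(3.8); d=s["ee_pos"][:2]-np.array([.659,0]); print("tcp l,s",np.round(1000*np.array([-d[0]*np.sin(a)+d[1]*np.cos(a),d@[np.cos(a),np.sin(a)]]),1))
goto([.6623,-.05,.349],3.8)
for n in("top","wrist"): im,P=saddle(n,.18,.225)
E
```

```text
tcp l,s [-50.    0.4]
pos [ 0.6627 -0.0499  0.3498] yhead 3.61 zax [ 0. -0. -1.] shift [-0.1 -0.4  0.8] f [-0.2 -4.7  2.9] w -0.003 t 13.1
turn -0.003339903266689553
top batten n 51 l [10.7 42.8] s [-10.6  11.8] z [0.2118 0.2156]
wrist batten n 7540 l [-36.2  41.6] s [-6.8  6.8] z [0.212  0.2131]
```

Request:
step_arm([
  {"delta_pos":[6,0,0],"turn":0,"fingers":0},
  {"delta_pos":[6,0,0],"turn":0,"fingers":0},
  {"delta_pos":[6,0,0],"turn":0,"fingers":0},
  {"delta_pos":[6,0,0],"turn":0,"fingers":0},
  {"delta_pos":[6,0,0],"turn":0,"fingers":0},
  {"delta_pos":[6,0,0],"turn":0,"fingers":0},
  {"delta_pos":[6,0,0],"turn":0,"fingers":0},
  {"delta_pos":[6,0,0],"turn":0,"fingers":0},
  {"delta_pos":[6,0,0],"turn":0,"fingers":0},
  {"delta_pos":[5,0,0],"turn":0,"fingers":0},
  {"delta_pos":[5,0,0],"turn":0,"fingers":0},
  {"delta_pos":[4,0,0],"turn":0,"fingers":0},
  {"delta_pos":[4,0,0],"turn":0,"fingers":0},
  {"delta_pos":[4,0,0],"turn":0,"fingers":0},
  {"delta_pos":[4,0,0],"turn":0,"fingers":0},
  {"delta_pos":[3,0,0],"turn":0,"fingers":0},
  {"delta_pos":[3,0,0],"turn":0,"fingers":0},
  {"delta_pos":[2,0,0],"turn":0,"fingers":0},
  {"delta_pos":[0,0,0],"turn":0,"fingers":0},
])

```text
t: 15.1
ee_pos: [0.6572, 0.0379, 0.3497]
eef_rot: [-2.15, -2.291, -0.0]
wrist_force: [-0.1, 0.8, 0.0]
width: -0.001
grip_force: 0.0
```

```bash
python3 - <<'E'
from h import *
s=read_state(); a=np.radians(3.8); d=s["ee_pos"][:2]-np.array([.659,0]); print("tcp l,s",np.round(1000*np.array([-d[0]*np.sin(a)+d[1]*np.cos(a),d@[np.cos(a),np.sin(a)]]),1))
goto([.6623,-.05,.349],3.8)
for n in("top","wrist"): im,P=saddle(n,.18,.225)
cv2.imwrite("pics/w4.png",im)
E
```

```text
tcp l,s [37.9  0.7]
pos [0.6572 0.0379 0.3497] yhead 3.63 zax [-1.e-04  3.e-04 -1.e+00] shift [-88.   -0.4   0.7] f [-0.1  0.8  0. ] w -0.001 t 15.1
turn -0.0029298647069331174
top batten n 15 l [-26.1 133.7] s [-1.6  9.3] z [0.1994 0.2058]
wrist batten n 7106 l [ 56.4 132.6] s [-6.3  7.2] z [0.2057 0.2124]
```

View pics/w4.png

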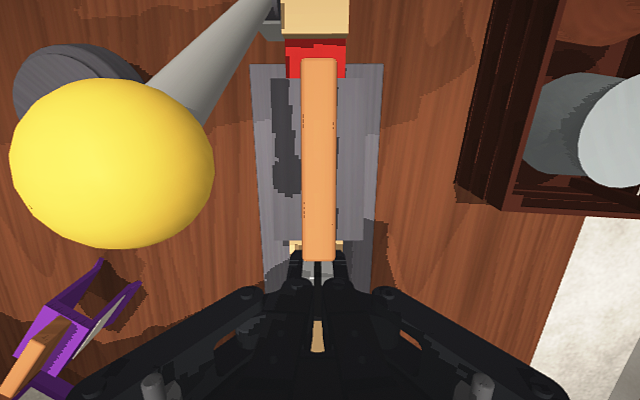

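```bash
python3 - <<'E'
from h import *
c=get_calibration("wrist"); s=read_state(); print(np.array(c["eye"])-s["ee_pos"], c["eye"])
E
```

```text
[-0.00613312  0.08066402 -0.0306398 ] [0.65111387 0.11823763 0.31916006]
```

Request:
step_arm([
  {"delta_pos":[2,0,0],"turn":0,"fingers":0},
  {"delta_pos":[2,0,0],"turn":0,"fingers":0},
  {"delta_pos":[2,0,0],"turn":0,"fingers":0},
  {"delta_pos":[2,0,0],"turn":0,"fingers":0},
  {"delta_pos":[0,0,0],"turn":0,"fingers":0},
])

```text
t: 15.7
ee_pos: [0.6567, 0.0458, 0.3497]
eef_rot: [-2.15, -2.291, -0.0]
wrist_force: [-0.7, -0.4, 0.9]
width: -0.001
grip_force: 0.1
```

```bash
python3 - <<'E'
from h import *
goto([.6623,-.05,.349],3.8)
im,P=saddle("wrist",.18,.225)
E
```

```text
pos [0.6567 0.0458 0.3497] yhead 3.63 zax [ 0.e+00  3.e-04 -1.e+00] shift [-96.   -0.5   0.7] f [-0.7 -0.4  0.9] w -0.001 t 15.7
turn -0.0029445983368182357
wrist batten n 7011 l [ 63.8 140. ] s [-6.3  7.2] z [0.2051 0.2111]
```

Request:
step_arm([
  {"delta_pos":[1,0,0],"turn":0,"fingers":0},
  {"delta_pos":[1,0,0],"turn":0,"fingers":0},
  {"delta_pos":[1,0,0],"turn":0,"fingers":0},
  {"delta_pos":[0,0,0],"turn":0,"fingers":0},
])

```text
t: 16.15
ee_pos: [0.6565, 0.0485, 0.3497]
eef_rot: [-2.15, -2.29, -0.0]
wrist_force: [0.1, -1.2, -1.1]
width: -0.003
grip_force: 0.4
```

```bash
python3 - <<'E'
from h import *
goto([.6623,-.05,.349],3.8)
im,P=saddle("wrist",.18,.225)
E
```

```text
pos [0.6565 0.0485 0.3497] yhead 3.62 zax [-0.e+00  1.e-04 -1.e+00] shift [-98.7  -0.4   0.7] f [ 0.1 -1.2 -1.1] w -0.003 t 16.15
turn -0.0032208422873609265
wrist batten n 6978 l [ 66.2 142.3] s [-6.4  7.2] z [0.205  0.2108]
```

Request:
step_arm([
  {"delta_pos":[1,0,0],"turn":0,"fingers":0},
  {"delta_pos":[1,0,0],"turn":0,"fingers":0},
  {"delta_pos":[0,0,0],"turn":0,"fingers":0},
])

```text
t: 16.5
ee_pos: [0.6564, 0.0506, 0.3497]
eef_rot: [-2.15, -2.29, -0.0]
wrist_force: [-0.1, -0.5, -0.2]
width: -0.002
grip_force: 0.1
```

```bash
python3 - <<'E'
from h import *
goto([.6623,-.05,.349],3.8)
im,P=saddle("wrist",.18,.225)
E
```

```text
pos [0.6564 0.0506 0.3497] yhead 3.62 zax [-0.e+00  2.e-04 -1.e+00] shift [-100.8   -0.4    0.7] f [-0.1 -0.5 -0.2] w -0.002 t 16.5
turn -0.0031870265431059616
wrist batten n 6214 l [ 63.2 141. ] s [-6.4  7.2] z [0.2    0.2011]
```

Saddle dropped flat (batten top 0.200). Retreat, rise, go over behind the knob.

Request:
step_arm([
  {"delta_pos":[-10,0,0],"turn":0,"fingers":0},
  {"delta_pos":[-20,0,0],"turn":0,"fingers":0},
  {"delta_pos":[-10,0,-10],"turn":0,"fingers":0},
  {"delta_pos":[0,0,-25],"turn":0,"fingers":0},
  {"delta_pos":[0,0,-30],"turn":0,"fingers":0},
  {"delta_pos":[0,0,-30],"turn":0,"fingers":0},
  {"delta_pos":[0,0,-30],"turn":0,"fingers":0},
  {"delta_pos":[0,0,-25],"turn":0,"fingers":0},
  {"delta_pos":[10,-2,0],"turn":0,"fingers":0},
  {"delta_pos":[20,-4,0],"turn":0,"fingers":0},
  {"delta_pos":[25,-4,0],"turn":0,"fingers":0},
  {"delta_pos":[25,-4,0],"turn":0,"fingers":0},
  {"delta_pos":[25,-4,0],"turn":0,"fingers":0},
  {"delta_pos":[25,-4,0],"turn":0,"fingers":0},
  {"delta_pos":[20,-3,0],"turn":0,"fingers":0},
  {"delta_pos":[0,0,0],"turn":0,"fingers":0},
  {"delta_pos":[0,0,0],"turn":0,"fingers":0},
])

```text
t: 18.25
ee_pos: [0.6244, 0.1587, 0.4998]
eef_rot: [2.15, 2.291, -0.0]
wrist_force: [-0.3, -1.1, -0.3]
width: 0.003
grip_force: 0.0
```

```bash
cat >> h.py <<'E'
def ls(p):
    a=np.radians(3.8); d=np.asarray(p)[...,:2]-np.array([.659,0]); return np.stack([-d[...,0]*np.sin(a)+d[...,1]*np.cos(a),d[...,0]*np.cos(a)+d[...,1]*np.sin(a),np.asarray(p)[...,2]],-1)*1000
def knob(name):
    im,P=cloud(name); h=cv2.cvtColor(im,cv2.COLOR_BGR2HSV); L=ls(P)
    m=(h[...,0]>24)&(h[...,0]<34)&(h[...,1]>180)&(L[...,2]>165)&(L[...,2]<320)&(abs(L[...,1])<60)&(abs(L[...,0])<200)
    if m.sum()>3: print(name,"knob n",m.sum(),"min",np.round(np.percentile(L[m],2,axis=0),1),"max",np.round(np.percentile(L[m],98,axis=0),1))
    return im,P
E
python3 - <<'E'
from h import *
print(np.round(ls(read_state()["ee_pos"]),1)); goto([.6,0,.4],3.8)
im,P=knob("scene"); cv2.imwrite("pics/s5.png",cv2.resize(im[150:310,240:420],None,fx=3.6,fy=3.6,interpolation=2))
knob("top"); saddle("top",.18,.225)
E
```

```text
[160.7 -24.  499.8]
pos [0.6244 0.1587 0.4998] yhead 3.65 zax [-0.e+00 -1.e-04 -1.e+00] shift [-156.8  -34.4   99.9] f [-0.3 -1.1 -0.3] w 0.003 t 18.25
turn -0.0026337516094206183
top knob n 8 min [104.9 -23.5 287.1] max [113.  -16.6 295.6]
top batten n 82 l [ 64.2 130.6] s [-5.9  8.7] z [0.1988 0.2045]
```

View pics/s5.png

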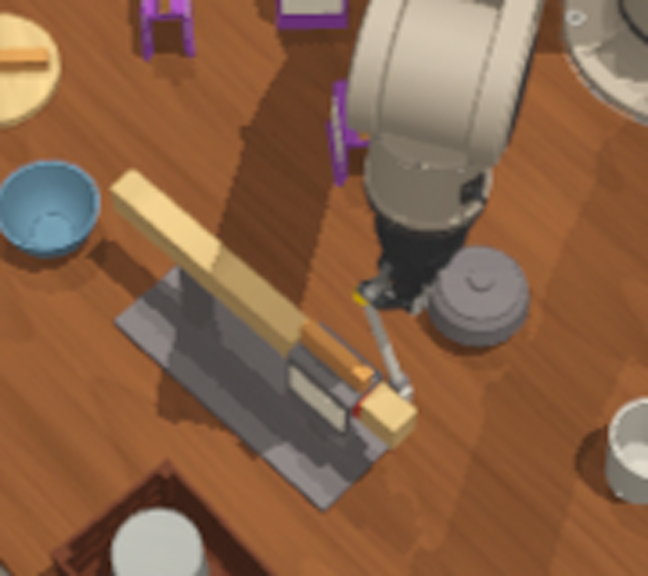

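Saddle sits in the notch (batten 305–370, 320–380), keeper still raised (360,297)–(400,390). Sweep the knob down along its arc.

Request:
step_arm([
  {"delta_pos":[0,0,20],"turn":0,"fingers":0},
  {"delta_pos":[0,0,20],"turn":0,"fingers":0},
  {"delta_pos":[0,0,8],"turn":0,"fingers":0},
  {"delta_pos":[-12,0,0],"turn":0,"fingers":0},
  {"delta_pos":[-12,0,0],"turn":0,"fingers":0},
  {"delta_pos":[-8,0,0],"turn":0,"fingers":0},
  {"delta_pos":[-8,0,1],"turn":0,"fingers":0},
  {"delta_pos":[-7,0,1],"turn":0,"fingers":0},
  {"delta_pos":[-7,0,2],"turn":0,"fingers":0},
  {"delta_pos":[-6,0,3],"turn":0,"fingers":0},
  {"delta_pos":[-6,0,3],"turn":0,"fingers":0},
  {"delta_pos":[-6,0,5],"turn":0,"fingers":0},
  {"delta_pos":[-6,0,6],"turn":0,"fingers":0},
  {"delta_pos":[-5,0,6],"turn":0,"fingers":0},
  {"delta_pos":[-6,0,6],"turn":0,"fingers":0},
  {"delta_pos":[-5,0,7],"turn":0,"fingers":0},
  {"delta_pos":[-5,0,7],"turn":0,"fingers":0},
  {"delta_pos":[0,0,0],"turn":0,"fingers":0},
])

```text
t: 20.2
ee_pos: [0.6307, 0.0588, 0.4035]
eef_rot: [-2.151, -2.289, 0.002]
wrist_force: [-0.3, -0.1, 1.2]
width: 0.001
grip_force: 0.0
```

```bash
python3 - <<'E'
from h import *
print(np.round(ls(read_state()["ee_pos"]),1)-[0,0,173])
im,P=knob("scene"); knob("top"); knob("wrist")
E
```

```text
[ 60.5 -24.4 230.5]
```

Request:
step_arm([
  {"delta_pos":[-5,0,8],"turn":0,"fingers":0},
  {"delta_pos":[-4,0,7],"turn":0,"fingers":0},
  {"delta_pos":[-4,0,7],"turn":0,"fingers":0},
  {"delta_pos":[-3,0,7],"turn":0,"fingers":0},
  {"delta_pos":[-2,0,6],"turn":0,"fingers":0},
  {"delta_pos":[-2,0,5],"turn":0,"fingers":0},
  {"delta_pos":[0,0,4],"turn":0,"fingers":0},
  {"delta_pos":[0,0,2],"turn":0,"fingers":0},
  {"delta_pos":[0,0,0],"turn":0,"fingers":0},
])

```text
t: 21.25
ee_pos: [0.632, 0.04, 0.3585]
eef_rot: [-2.15, -2.29, 0.0]
wrist_force: [-0.6, -0.2, 0.3]
width: 0.0
grip_force: 0.0
```

```bash
python3 - <<'E'
from h import *
s=read_state(); print(np.round(ls(s["ee_pos"]),1)-[0,0,173],s["wrist_force"])
E
```

```text
[ 41.7 -24.3 185.5] [-0.61219822 -0.1814014   0.25402732]
```

Request:
step_arm([
  {"delta_pos":[0,0,1],"turn":0,"fingers":0},
  {"delta_pos":[0,0,1],"turn":0,"fingers":0},
  {"delta_pos":[0,0,1],"turn":0,"fingers":0},
  {"delta_pos":[0,0,0],"turn":0,"fingers":0},
])

```text
t: 21.65
ee_pos: [0.6322, 0.04, 0.3565]
eef_rot: [2.15, 2.29, 0.001]
wrist_force: [-1.9, -0.7, 7.1]
width: 0.002
grip_force: 4.0
```

Stop reached (7 N). Rise, back off and check.

Request:
step_arm([
  {"delta_pos":[0,0,-5],"turn":0,"fingers":0},
  {"delta_pos":[0,0,-15],"turn":0,"fingers":0},
  {"delta_pos":[0,0,-30],"turn":0,"fingers":0},
  {"delta_pos":[0,0,-30],"turn":0,"fingers":0},
  {"delta_pos":[-20,0,-20],"turn":0,"fingers":0},
  {"delta_pos":[-30,0,0],"turn":0,"fingers":0},
  {"delta_pos":[-30,0,0],"turn":0,"fingers":0},
  {"delta_pos":[-30,0,0],"turn":0,"fingers":0},
  {"delta_pos":[-20,0,0],"turn":0,"fingers":0},
  {"delta_pos":[0,0,0],"turn":0,"fingers":0},
  {"delta_pos":[0,0,0],"turn":0,"fingers":0},
])

```text
t: 22.75
ee_pos: [0.6401, -0.0899, 0.4566]
eef_rot: [2.151, 2.289, 0.001]
wrist_force: [-0.3, 1.2, -0.3]
width: -0.002
grip_force: 0.0
```

```bash
python3 - <<'E'
from h import *
im,P=knob("wrist"); im,P=knob("scene"); saddle("wrist",.185,.225); saddle("top",.185,.225)
cv2.imwrite("pics/s6.png",cv2.resize(im[150:310,240:420],None,fx=3.6,fy=3.6,interpolation=2)); knob("top")
E
```

```text
scene knob n 18 min [ 34.4 -31.  172.3] max [ 48.9 -14.9 187.2]
top batten n 111 l [ 64.3 142.9] s [-5.8  8.9] z [0.1989 0.2046]
top knob n 15 min [ 35.9 -28.4 176.1] max [ 46.9 -13.3 188.5]
```

View pics/s6.png

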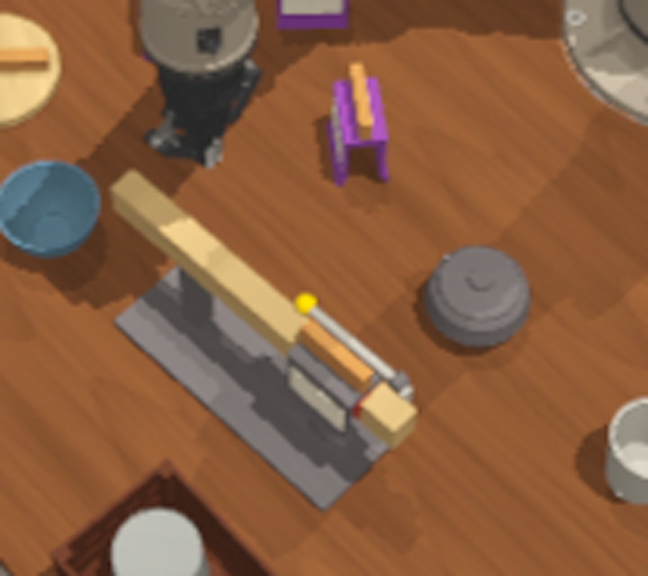

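The keeper lies level beside the batten (knob at (306,303), top at 187 mm as expected for shut), the saddle is in the notch, the other goods are undisturbed and the gripper is clear.

```bash
python3 -c "
from plant import *
print(job_done())"
```

```text
the job is handed in; nothing more can be done
None
```

The saddle was hung on the rail, released and pushed along until it dropped flat into the red notch, and the keeper is shut over it with the other goods where they stood; I handed the job in at about 23 s (limit 72 s), and no verdict came back.

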